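# Lock a sample rack in the autosampler

### The arm

A 7-joint arm with a two-finger parallel gripper is mounted at the origin on the work surface. World frame = base frame: x ahead of the robot, y to its left, z up, the work surface at z = 0. Lengths are in m, angles in rad, forces in N, time in s.
With the tool pointing down it reaches from about 0.35 to 0.9 m from the base axis. Payload 8.1 kg.
Tool frame: the origin (TCP) lies at the very end of the fingers, on their centre line; the grasp point (between the pads) lies 19 mm behind it; z points along the fingers, y is the line along which they close (so a half turn about z gives the same grasp; the last joint's range is limited). The gripper opens to 85 mm and grips with 20 to 120 N. Pads are 22 mm wide; open, the fingers measure 114 mm over their backs; the gripper's body (76 mm by 85 mm) begins 54 mm behind the grasp point. The pads swing forward as they close: fully open they stand 13 mm farther back than shut.
Start: joints at [1.226, 0.434, 0.025, 1.573, -0.012, 1.134, -0.075], TCP at [0.15, -0.607, 0.231] pointing down, gripper open.
Joint ranges: [-2.62, 2.62], [-0.44, 2.09], [-1.27, 1.32], [0.08, 2.57], [-1.32, 4.46], [0.12, 2], [-2.74, 2.74]. Speed limits (rad/s): [2.22, 2.22, 3.01, 3.01, 3.14, 3.14, 3.14].

### API

Orientations are given as a unit quaternion [x, y, z, w].
In Python, from bench import env gives the robot as it stands.
- The arm moves only by the tool drive_tool, never from a script. Its argument "increments" is a list of rows, each an object of numbers: "x", "y", "z": the shift along the tool's x, y, z each as a share of 250 mm, from -1 to 1; "rx", "ry", "rz": the turn, a rotation vector about the tool's x, y, z each as a share of pi rad, from -1 to 1. In form: [{"x": .., "y": .., "z": .., "rx": .., "ry": .., "rz": ..}, ...]. A call has 1 to 10 rows; each row shifts and turns the commanded pose from where the row before left it, along the tool's axes as they then stand; what a row does not reach is not made up. A row lasts 1/8 s, in which the tool goes at most 62.5 mm and 10.7 degrees, less where a joint would pass 70% of its speed; a pose out of reach is approached as far as the arm can. A call with a number of a shift or a turn outside -1 to 1 is refused whole. A call with a gripper value outside its range is refused whole. "gripper" is the closure, from 0 (fully open) to 1 (shut), set as the call begins (left out, the last holds). The fingers move at their own pace and stop on an object; the grip force is fixed at half the most. Time passes only in rows, so rows that do not move let the fingers close. It gives the time, the measured TCP pose, the force, the opening and the grip force at its end, in the units of the state.
- env.state(): the state, without advancing time (a new reading comes with each control period).
- env.read_camera(name): name is "side" or "top"; returns (picture, depth): 420x560x3 uint8, blue, green, red; 420x560 float32, m along the optical axis (not along the pixel's ray), 0 where there is no reading.
- env.camera_params(name): a dict with "fx", "fy", "cx", "cy" (pixels), "k1" (the pictures are not rectified: a ray, as slopes to the right and down, at radius r is drawn at 1 + k1 r^2 times it, then the intrinsics apply), "R" (3x3) and "t" (3): a world point X has camera coordinates R X + t. Camera axes: x right, y down, z forward; pixel columns grow to the right and rows downward; lengths in m; the calibration is good to about 2 mm. A picture is of the moment at which its call begins. camera_params takes no time and is no camera call.
- env.close_job(): hands the job in; it is judged then, once.
Trained networks look in the newest picture that a camera, given by its name, has taken for a name from the list of things; names that differ only in an ending like _2 or _b are one class to them, and where a whole thing is asked for, a point or a joint stands for the part that bears it (a point fixed in the world has none). Each returns a list of dicts, best first, with "score" (0 to 1); they miss things now and then, are a little off and sometimes report something else, mostly with a low value. They report only what shows in the picture. A call takes as long as a camera call. They do not tell look-alikes from the thing itself.
- env.find_in(name, camera): "bbox" ([left, top, width, height] in pixels, round what is visible of it).
- env.silhouettes(name, camera): "region" (420x560 bool, what is visible of it) and "bbox" ([left, top, width, height] in pixels, round what is visible of it).
- env.mark_of(name, camera): "uv" ([column, row] in pixels: a listed point, or the origin of a listed thing).
The state is a dict: "clock": time; "qpos": joint angles; "dq": joint speeds; "tau": joint torques, N m; "position": TCP position; "tool_rot": TCP orientation; "ft_force": force on the tool from outside, world axes, zero at the start; "ft_torque": the same for the moment, N m; "gripper_width": finger opening in m; "grasp_force": force on a finger pad.
Only numpy, scipy, OpenCV 4.12 (cv2) and the standard library are available. Lean on these libraries where they do the work, as an engineer would, in place of code of your own. Each camera call takes 0.05 s, during which the arm holds its last target. There are 200 camera calls.

### The job

Slide the sample rack along the autosampler's deck to its run position and lock it there with the spring plunger. The plunger's pin is down and bars the way: pull its red T-handle up, twist it a quarter turn and let it settle into the rest notch, so that it stays up when you take your hand off; then slide the rack in, turn the handle back and let the pin spring fully down into the hole of the rack's index bar. The vials stay upright in their rack, and nothing else on the bench is disturbed.

Things in the scene. Friction and masses are not known exactly. Their poses are not given: they have to be found in the camera images.
- handle_bar (a point): Centre of the red T-handle bar on top of the plunger, 105 mm above the table at the start: 44 mm long along its own y, 12 mm thick along its own x (grip across these flats), 14 mm high; z up. Below it is a 7 mm stem, then the collar's rim (22 mm across), 27 mm below the bar's centre when the pin is down: keep fingertips less than 25 mm below the bar's centre.
- plunger (a joint): Lift of handle, stem and pin in m: 0 = pin fully down, stop at 0.018. A spring pulls it down with 5 N (down) to 9 N (up). A cross-pin on the stem, parallel to the bar, lies in the collar's deep slot and bars turning until lifted 0.0135. Parked in the rest notch it stands at 0.0105; with the pin's tip riding on the rack's index bar at 0.007.
- t_handle (a joint): Twist of the handle in rad, positive anticlockwise from above; 0 as at the start (cross-pin over the deep slot, play 0.1). The rest notch is at +1.57 and -1.57, either will do: a V groove 3 mm deep in the collar's rim that draws the cross-pin in when let down within 0.35 rad of it. In between, the cross-pin only lies on the flat rim and is not parked.
- pin_axis (a point): Fixed point on the plunger's vertical axis, at the top of the aluminium bridge it is screwed into, 38 mm above the table (bridge underside 30 mm, collar's rim 78 mm above the table). Its y lies along the deep slot. The locking pin, 8 mm thick with a round nose, hangs below the bridge; fully down its tip is 1 mm above the deck, which is 16 mm above the table.
- rack_hole (a point): Centre of the locking hole, top of the rack's index bar, 24 mm above the table. y = along the slideway (push the rack to its -y), x = across, away from the plunger side. A slot 15 mm in x, 9.5 mm in y, hidden under the bridge at the end: feel for the snap. The bar is 8 mm thick, 40 mm wide; its leading end is 75 mm to -y. The rack can overshoot by at least 18 mm before the end stop.
- rack_end (a point): Centre of the rack's flat trailing (+y) end plate, a place to push: 116 mm wide in x, from 16 to 61 mm above the table; 80 mm to +x and 115 mm to +y of the hole, axes as rack_hole. The rack weighs about 0.6 kg and slides with some 2 N between low guides (1.5 mm play a side), some 5 N with the pin riding on the bar; once the pin is in the hole it is held.
- vial_a_mid (a point): Centre of an amber vial with white cap, 26 mm thick, 52 mm tall, loose in a rack hole, its top 71 mm above the table.
- vial_b_mid (a point): Centre of a second such vial in the rack.
- vial_c_mid (a point): Centre of a third such vial in the rack.
- reagent_bottle_mid (a point): Bystander: amber bottle, 68 mm thick, 135 mm tall; its centre.
- beaker_mid (a point): Bystander: glass beaker, 68 mm across, 85 mm tall; its centre.
- tip_box_mid (a point): Bystander: blue pipette tip box with clear lid, 80 x 120 x 58 mm; its centre.
- timer_mid (a point): Bystander: white bench timer, 50 x 66 x 18 mm; its centre.
- marker_mid (a point): Bystander: capped marker lying down, 130 mm long, 15 mm thick; its centre.
There are look-alikes about, which are no part of the job. What is meant by the part that bears rack_hole is not yellow, and is the larger of those in its own colour.

How it is judged:
By the outcome, as a careful person would: the job done as asked, in the order asked, and still so for the second after the job is handed in, with the robot touching nothing.
It also fails if it takes over 72 s, if anything falls off the work surface, if the arm or the gripper's body presses on something with over 40 N, if the wrist force passes 120 N, or if a joint passes its speed limit or range.

## Working session

There is one attempt and no reset: what is moved stays moved. The work goes in short steps, Python scripts to look and compute and a tool call to move; the robot and the scene stay as the last step left them, time stands still between calls to the robot, and variables do not carry over. Pictures are saved under pics/ and viewed, at most 10 in all, crops included, and the job is handed in when it is done.

Besides the shell and the picture viewer there is one more tool, called after ">>>" as name([rows], argument=value, ...), one row to a line, values as JSON. drive_tool: Moves the arm, as the interface text tells. Its arguments: {"type":"object","properties":{"increments":{"type":"array","items":{"type":"object","properties":{"x":{"type":"number"},"y":{"type":"number"},"z":{"type":"number"},"rx":{"type":"number"},"ry":{"type":"number"},"rz":{"type":"number"}}}},"gripper":{"type":"number"}},"required":["increments"]}

```bash
mkdir -p pics; ls; cat > h.py <<'E'
import numpy as np, cv2
from bench import env
def ray(cam,u,v):
    p=env.camera_params(cam); K=np.array([[p['fx'],0,p['cx']],[0,p['fy'],p['cy']],[0,0,1.]])
    # distortion: radial k1
    n=cv2.undistortPoints(np.array([[[u,v]]],float),K,np.array([p['k1'],0,0,0,0.]))[0,0]
    R=np.array(p['R']);t=np.array(p['t'])
    return -R.T@t, R.T@np.array([n[0],n[1],1.])
def at_z(cam,u,v,z):
    o,d=ray(cam,u,v); return o+d*(z-o[2])/d[2]
def at_depth(cam,u,v,dep):
    o,d=ray(cam,u,v); return o+d*dep
def proj(cam,X):
    p=env.camera_params(cam);c=np.array(p['R'])@np.array(X)+np.array(p['t']);a=c[:2]/c[2];a=a*(1+p['k1']*(a@a))
    return a[0]*p['fx']+p['cx'],a[1]*p['fy']+p['cy']
E
python3 - <<'E'
from h import *
for c in('top','side'):
    im,d=env.read_camera(c); cv2.imwrite(f'pics/{c}0.png',im); np.save(f'{c}0.npy',d)
    p=env.camera_params(c); print(c,(-np.array(p['R']).T@np.array(p['t'])).round(3),np.round(p['R'],2).tolist())
    for n,z in(('handle_bar',.105),('pin_axis',.038),('rack_hole',.024),('rack_end',.0385),('vial_a_mid',.045)):
        for r in env.mark_of(n,c)[:4]:
            print(n,round(r['score'],2),np.round(r['uv'],1),at_z(c,*r['uv'],z).round(4))
s=env.state();print({k:np.round(v,3).tolist() for k,v in s.items()})
E
```

```text
pics
top [ 0.168 -0.029  1.248] [[0.07, -1.0, 0.0], [-0.97, -0.07, -0.24], [0.24, 0.02, -0.97]]
handle_bar 0.49 [279.6 190.3] [ 0.5119 -0.0271  0.105 ]
pin_axis 0.55 [279.8 199.4] [ 0.5053 -0.0293  0.038 ]
rack_hole 0.8 [153.3 136.3] [0.6761 0.3572 0.024 ]
rack_hole 0.69 [346.7 287. ] [ 0.2748 -0.2277  0.024 ]
rack_hole 0.64 [247.5 192.2] [0.524  0.0646 0.024 ]
rack_end 0.71 [220.1 151.2] [0.6378 0.1532 0.0385]
rack_end 0.67 [152.4 169.4] [0.5684 0.3416 0.0385]
rack_end 0.67 [283.4 252.5] [ 0.3549 -0.0492  0.0385]
rack_end 0.63 [396.4 282.4] [ 0.2953 -0.3589  0.0385]
vial_a_mid 0.49 [254.4 162.9] [0.6066 0.0506 0.045 ]
side [0.119 1.241 0.83 ] [[-0.97, -0.24, 0.0], [-0.12, 0.47, -0.87], [0.2, -0.85, -0.49]]
handle_bar 0.42 [252.9 202.3] [ 0.508  -0.0386  0.105 ]
pin_axis 0.63 [254.4 219. ] [ 0.5093 -0.0544  0.038 ]
rack_hole 0.84 [237.6 238.6] [0.5325 0.044  0.024 ]
rack_hole 0.77 [336.9 208.9] [ 0.2744 -0.2046  0.024 ]
rack_hole 0.58 [139.4 302.2] [0.6763 0.3748 0.024 ]
rack_hole 0.49 [301.8 235.9] [ 0.3524 -0.0161  0.024 ]
rack_end 0.97 [332.1 188. ] [ 0.3082 -0.3213  0.0385]
rack_end 0.73 [192.6 247.1] [0.6338 0.138  0.0385]
rack_end 0.66 [180.1 305.6] [0.5672 0.3791 0.0385]
vial_a_mid 0.66 [216.  232.6] [0.5926 0.0594 0.045 ]
vial_a_mid 0.62 [222.6 327.7] [0.4417 0.4336 0.045 ]
{'clock': 0.6, 'qpos': [1.226, 0.434, 0.025, 1.573, -0.012, 1.134, -0.075], 'dq': [-0.0, 0.001, -0.001, -0.0, -0.001, -0.001, -0.0], 'tau': [-0.001, -66.995, 1.023, -31.644, 0.015, 0.003, -0.0], 'position': [0.15, -0.607, 0.231], 'tool_rot': [0.993, 0.121, -0.0, -0.0], 'ft_force': [0.061, -0.531, 0.384], 'ft_torque': [0.016, 0.026, -0.017], 'grasp_force': 0.0, 'gripper_width': 0.085}
```

```bash
python3 - <<'E'
import cv2
a=cv2.imread('pics/top0.png');cv2.imwrite('pics/top0c.png',cv2.resize(a[100:310,130:410],None,fx=2.85,fy=2.85,interpolation=cv2.INTER_CUBIC))
a=cv2.imread('pics/side0.png');cv2.imwrite('pics/side0c.png',cv2.resize(a[150:360,110:390],None,fx=2.85,fy=2.85,interpolation=cv2.INTER_CUBIC))
E
```

```text
(no output)
```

View pics/top0c.png

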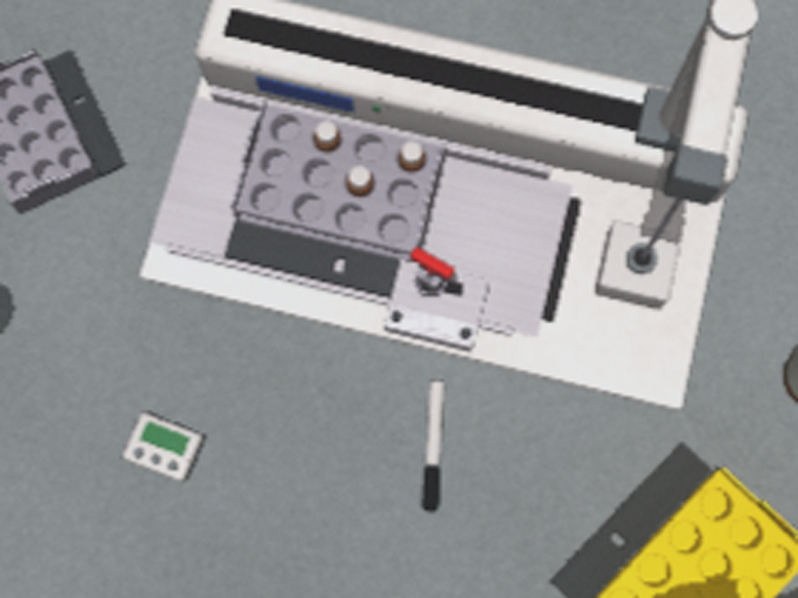

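View pics/side0c.png

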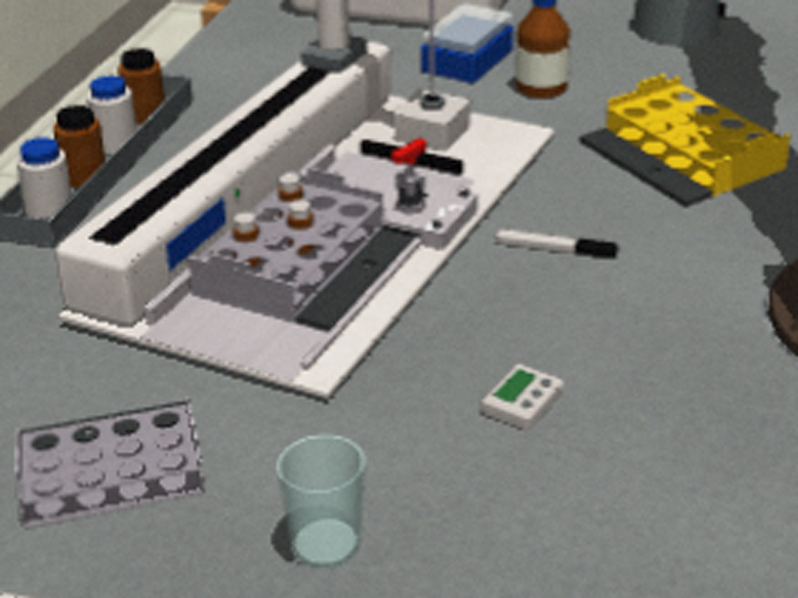

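The rack on the deck (grey, with three vials) is the right one. In the top crop its hole is at about (340,265), i.e. px (249,193), and the red bar is at about (433,264). The gantry to the right is an obstacle. Next I'll refine the poses.

```bash
cat >> h.py <<'E'
def cloud(cam,d):
    p=env.camera_params(cam); K=np.array([[p['fx'],0,p['cx']],[0,p['fy'],p['cy']],[0,0,1.]])
    v,u=np.mgrid[:420,:560]; n=cv2.undistortPoints(np.stack([u,v],-1).reshape(-1,1,2).astype(float),K,np.array([p['k1'],0,0,0,0.])).reshape(420,560,2)
    X=np.dstack([n,np.ones((420,560))])*d[...,None]
    return (X-np.array(p['t']))@np.array(p['R'])
def red(im):
    h=im.astype(int); return (h[...,2]>140)&(h[...,1]<80)&(h[...,0]<80)
def pca(P):
    m=P.mean(0);w,V=np.linalg.eigh(np.cov((P-m).T)); return m,np.degrees(np.arctan2(V[1,-1],V[0,-1])),np.sqrt(w)
E
python3 - <<'E'
from h import *
for c in('top','side'):
    im=cv2.imread(f'pics/{c}0.png');d=np.load(f'{c}0.npy');P=cloud(c,d)
    m=red(im);v,u=np.nonzero(m);print(c,'red',m.sum(),u.min(),u.max(),v.min(),v.max())
    Q=P[m&(d>0)];print(' cloud',Q.mean(0).round(4),Q.min(0).round(4),Q.max(0).round(4))
    T=np.array([at_z(c,a,b,.110)[:2] for a,b in zip(u,v)]);print(' planar',[np.round(x,4) for x in pca(T)],'ext',((T-T.mean(0))@[np.cos(np.radians(pca(T)[1])),np.sin(np.radians(pca(T)[1]))]).round(3)[[0,-1]])
    # dark index bar
    h=im.astype(int); k=(h.max(2)<90)&(abs(P[...,2]-.024)<.006)&(P[...,0]>.42)&(P[...,0]<.62)&(P[...,1]>-.02)&(P[...,1]<.2)
    Q=P[k]; print(' bar',k.sum(),[np.round(x,4) for x in pca(Q[:,:2])], Q[:,2].mean().round(4))
    r=cv2.minAreaRect(Q[:,:2].astype(np.float32)*1000);print(cv2.boxPoints(r).round(1).tolist())
    # rack top
    k=(abs(P[...,2]-.061)<.004)&(P[...,0]>.45)&(P[...,0]<.75)&(P[...,1]>-.05)&(P[...,1]<.25)
    r=cv2.minAreaRect(P[k][:,:2].astype(np.float32)*1000);print(' racktop',k.sum(),r,cv2.boxPoints(r).round(1).tolist())
    for n in ('rack_end','rack_hole'): pass
    # local refine of hole
    o=im[185:200,240:258] if c=='top' else im[234:250,228:250]
    g=o.min(2); print(g.tolist())
    # obstacles: tall things
    k=(P[...,2]>.12)&(d>0); 
    for y0 in np.arange(-.5,.5,.1):
        q=P[k&(P[...,1]>y0)&(P[...,1]<y0+.1)]
        if len(q):print('  tall',round(y0,2),q.min(0).round(2),q.max(0).round(2))
E
```

```text
top red 60 274 288 187 196
 cloud [ 0.506  -0.0314  0.1112] [ 0.4954 -0.0505  0.1007] [ 0.5182 -0.012   0.1175]
 planar [array([ 0.5064, -0.0314]), np.float64(62.9377), array([0.0031, 0.0121])] ext [ 0.019 -0.022]
 bar 729 [array([0.5279, 0.0896]), np.float64(79.9787), array([0.0113, 0.0498])] 0.024
[[493.0, 8.899999618530273], [531.7999877929688, 1.600000023841858], [563.2999877929688, 169.39999389648438], [524.5, 176.6999969482422]]
 racktop 237 ((602.2391967773438, 85.16649627685547), (288.75201416015625, 170.38299560546875), 79.97608947753906) [[493.20001220703125, -42.20000076293945], [661.0, -71.80000305175781], [711.2999877929688, 212.5], [543.5, 242.1999969482422]]
[[73, 74, 71, 75, 80, 87, 93, 101, 113, 127, 143, 151, 148, 140, 140, 141, 141, 122], [74, 74, 73, 74, 74, 74, 72, 75, 80, 86, 92, 99, 104, 121, 145, 151, 150, 147], [75, 73, 73, 75, 74, 75, 73, 74, 74, 73, 74, 74, 75, 85, 95, 102, 108, 122], [75, 74, 73, 73, 74, 74, 76, 75, 76, 75, 75, 74, 74, 74, 74, 76, 80, 84], [74, 73, 75, 73, 73, 75, 76, 74, 73, 73, 74, 75, 74, 76, 73, 74, 76, 73], [75, 75, 75, 74, 75, 73, 72
[... 2861 characters left out ...]
56, 58, 53, 53, 49, 55, 94, 163, 190, 143, 112, 183], [73, 55, 56, 58, 59, 55, 56, 56, 57, 57, 57, 55, 56, 51, 46, 96, 160, 186, 153, 108, 178, 216], [54, 57, 54, 57, 53, 55, 55, 56, 58, 55, 49, 55, 50, 53, 88, 156, 181, 145, 131, 159, 200, 216], [56, 55, 55, 57, 53, 57, 55, 57, 54, 57, 56, 55, 50, 86, 154, 180, 144, 114, 165, 203, 216, 214], [52, 54, 54, 54, 56, 57, 56, 55, 51, 54, 49, 49, 75, 152, 182, 149, 111, 159, 206, 214, 215, 214]]
  tall -0.5 [ 0.08 -0.5   0.12] [ 0.46 -0.4   0.63]
  tall -0.3 [ 0.52 -0.28  0.12] [ 0.69 -0.21  0.33]
  tall -0.2 [-0.06 -0.17  0.44] [ 0.08 -0.1   0.67]
  tall -0.1 [-0.07 -0.1   0.12] [ 0.09 -0.    0.62]
  tall -0.0 [-0.09  0.    0.12] [0.08 0.09 0.43]
```

>>> drive_tool([
  {"x": 0.17,"y": -0.165},
  {"x": 0.17,"y": -0.165},
  {"x": 0.17,"y": -0.165},
  {"x": 0.17,"y": -0.165},
  {"x": 0.17,"y": -0.165},
  {"x": 0.17,"y": -0.165},
  {"x": 0.17,"y": -0.165},
  {"x": 0.17,"y": -0.165},
  {"x": 0.17,"y": -0.165},
  {"x": 0.17,"y": -0.165},
], gripper=0)

```text
invalid input at $.increments[0]: expected keys x, y, z, rx, ry, rz
```

>>> drive_tool([
  {"rz": -0.055},
  {"rz": -0.055},
  {"rz": -0.055},
  {"rz": -0.055},
  {"rz": -0.055},
])

```text
invalid input at $.increments[0]: expected keys x, y, z, rx, ry, rz
```

```bash
cat >> h.py <<'E'
from scipy.spatial.transform import Rotation as Ro
def go(pos,yaw):  # yaw = world angle (deg) of tool y
    s=env.state();R=Ro.from_quat(s['tool_rot'])
    a=np.radians(yaw);y=np.array([np.cos(a),np.sin(a),0]);z=np.array([0,0,-1.]);T=Ro.from_matrix(np.stack([np.cross(y,z),y,z],1))
    e=R.inv().apply(np.array(pos)-s['position'])/.25; r=(R.inv()*T).as_rotvec()/np.pi
    m=R.as_matrix();print('t',round(s['clock'],2),'pos',np.round(s['position'],4),'yaw_y',np.degrees(np.arctan2(m[1,1],m[0,1])).round(1),'f',np.round(s['ft_force'],1),'w',round(s['gripper_width'],4),'gf',round(s['grasp_force'],1),'q7',round(s['qpos'][6],2))
    print('shift shares',e.round(4),'turn shares',r.round(4), 'xaxis',m[:,0].round(3),'yaxis',m[:,1].round(3))
E
python3 - <<'E'
from h import *
go([.506,-.033,.2],-26)
im=cv2.imread('pics/top0.png')
for u,v in((248.9,193.1),):print('hole',at_z('top',u,v,.024))
print('holeS',at_z('side',239.5,242,.024), at_z('side',220,236,.024)[:0])
E
```

```text
t 0.6 pos [ 0.1496 -0.6068  0.2313] yaw_y -76.2 f [ 0.1 -0.5  0.4] w 0.0853 gf 0.0 q7 -0.08
shift shares [ 1.9335 -1.8872  0.1253] turn shares [-0.     -0.     -0.2786] xaxis [ 0.971  0.239 -0.   ] yaxis [ 0.239 -0.971 -0.   ]
hole [0.52164528 0.06037785 0.024     ]
holeS [0.52154567 0.06014172 0.024     ] []
```

>>> drive_tool([
  {"x": 0.17,"y": -0.165,"z": 0,"rx": 0,"ry": 0,"rz": 0},
  {"x": 0.17,"y": -0.165,"z": 0,"rx": 0,"ry": 0,"rz": 0},
  {"x": 0.17,"y": -0.165,"z": 0,"rx": 0,"ry": 0,"rz": 0},
  {"x": 0.17,"y": -0.165,"z": 0,"rx": 0,"ry": 0,"rz": 0},
  {"x": 0.17,"y": -0.165,"z": 0,"rx": 0,"ry": 0,"rz": 0},
  {"x": 0.17,"y": -0.165,"z": 0,"rx": 0,"ry": 0,"rz": 0},
  {"x": 0.17,"y": -0.165,"z": 0,"rx": 0,"ry": 0,"rz": 0},
  {"x": 0.17,"y": -0.165,"z": 0,"rx": 0,"ry": 0,"rz": 0},
  {"x": 0.17,"y": -0.165,"z": 0,"rx": 0,"ry": 0,"rz": 0},
  {"x": 0.17,"y": -0.165,"z": 0,"rx": 0,"ry": 0,"rz": 0},
], gripper=0)

```text
clock: 1.85
position: [0.4645, -0.103, 0.2317]
tool_rot: [0.993, 0.12, 0.0, 0.0]
ft_force: [1.3, -0.5, -0.5]
gripper_width: 0.0854
grasp_force: 0.0
```

>>> drive_tool([
  {"x": 0,"y": 0,"z": 0,"rx": 0,"ry": 0,"rz": -0.055},
  {"x": 0,"y": 0,"z": 0,"rx": 0,"ry": 0,"rz": -0.055},
  {"x": 0,"y": 0,"z": 0,"rx": 0,"ry": 0,"rz": -0.055},
  {"x": 0,"y": 0,"z": 0,"rx": 0,"ry": 0,"rz": -0.055},
  {"x": 0,"y": 0,"z": 0,"rx": 0,"ry": 0,"rz": -0.055},
])

```text
clock: 2.48
position: [0.4636, -0.1046, 0.2315]
tool_rot: [0.85, 0.527, 0.0, 0.0]
ft_force: [1.5, -0.0, 0.3]
gripper_width: 0.0852
grasp_force: 0.0
```

```bash
python3 - <<'E'
from h import *
go([.506,-.033,.15],-26)
E
```

```text
t 2.48 pos [ 0.4636 -0.1046  0.2315] yaw_y -26.3 f [ 1.5 -0.   0.3] w 0.0852 gf 0.0 q7 -0.47
shift shares [0.3321 0.0249 0.3258] turn shares [ 0.0001  0.     -0.0018] xaxis [ 0.444  0.896 -0.   ] yaxis [ 0.896 -0.444  0.   ]
```

>>> drive_tool([
  {"x": 0.166,"y": 0.012,"z": 0,"rx": 0,"ry": 0,"rz": 0},
  {"x": 0.166,"y": 0.012,"z": 0,"rx": 0,"ry": 0,"rz": 0},
  {"x": 0,"y": 0,"z": 0.16,"rx": 0,"ry": 0,"rz": 0},
  {"x": 0,"y": 0,"z": 0.166,"rx": 0,"ry": 0,"rz": 0},
  {"x": 0,"y": 0,"z": 0,"rx": 0,"ry": 0,"rz": 0},
])

```text
clock: 3.1
position: [0.5041, -0.0332, 0.1477]
tool_rot: [0.851, 0.525, -0.002, -0.002]
ft_force: [0.1, -0.4, 0.3]
gripper_width: 0.0853
grasp_force: 0.0
```

```bash
python3 - <<'E'
from h import *
go([.506,-.0325,.088],-26)
im,d=env.read_camera('side');P=cloud('side',d);m=red(im);v,u=np.nonzero(m)
print(m.sum());T=np.array([at_z('side',a,b,.110)[:2] for a,b in zip(u,v)]);print(pca(T))
a=im[130:270,160:350];cv2.imwrite('pics/s1.png',cv2.resize(a,None,fx=4,fy=4,interpolation=cv2.INTER_CUBIC))
E
```

```text
t 3.1 pos [ 0.5041 -0.0332  0.1477] yaw_y -26.6 f [ 0.1 -0.4  0.3] w 0.0853 gf 0.0 q7 -0.72
shift shares [0.0067 0.0068 0.2387] turn shares [-0.0016  0.0007 -0.0035] xaxis [ 0.448  0.894 -0.002] yaxis [ 0.894 -0.448 -0.005]
8
(array([ 0.51155804, -0.01662918]), np.float64(113.7642748433376), array([0.00260552, 0.0061427 ]))
```

View pics/s1.png

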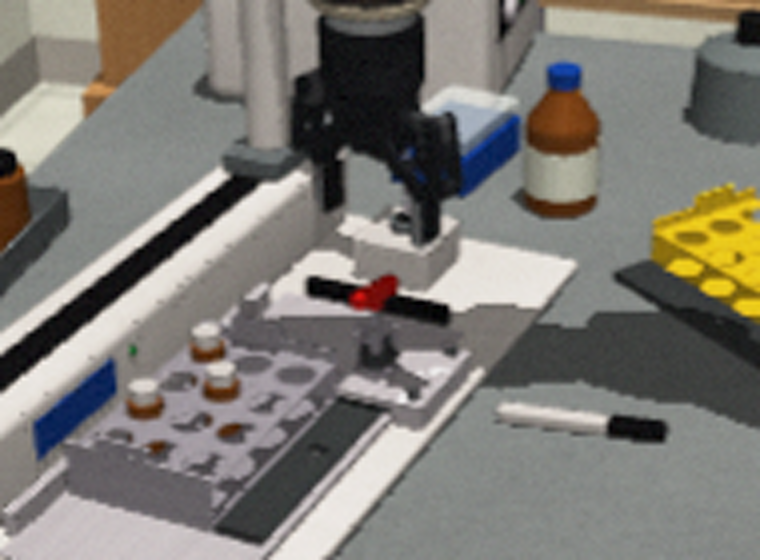

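The fingers are above and either side of the red bar (crop 375,293), and the way down is clear. I'll go down and grip.

>>> drive_tool([
  {"x": 0.007,"y": 0.007,"z": 0.12,"rx": 0,"ry": 0,"rz": -0.003},
  {"x": 0,"y": 0,"z": 0.119,"rx": 0,"ry": 0,"rz": 0},
  {"x": 0,"y": 0,"z": 0,"rx": 0,"ry": 0,"rz": 0},
])

```text
clock: 3.52
position: [0.5084, -0.0326, 0.0904]
tool_rot: [0.849, 0.529, -0.0, -0.0]
ft_force: [0.5, 0.1, 0.2]
gripper_width: 0.0854
grasp_force: 0.0
```

>>> drive_tool([
  {"x": 0,"y": 0,"z": 0,"rx": 0,"ry": 0,"rz": 0},
  {"x": 0,"y": 0,"z": 0,"rx": 0,"ry": 0,"rz": 0},
  {"x": 0,"y": 0,"z": 0,"rx": 0,"ry": 0,"rz": 0},
  {"x": 0,"y": 0,"z": 0,"rx": 0,"ry": 0,"rz": 0},
  {"x": 0,"y": 0,"z": 0,"rx": 0,"ry": 0,"rz": 0},
  {"x": 0,"y": 0,"z": 0,"rx": 0,"ry": 0,"rz": 0},
], gripper=1)

```text
clock: 4.28
position: [0.5086, -0.0322, 0.0906]
tool_rot: [0.849, 0.529, 0.0, 0.0]
ft_force: [-2.6, 0.2, 7.6]
gripper_width: 0.0104
grasp_force: 59.8
```

```bash
python3 - <<'E'
from h import *
go([.506,-.0325,.088],-26)
print(env.state()['ft_torque'])
E
```

```text
t 4.28 pos [ 0.5086 -0.0322  0.0906] yaw_y -26.1 f [-2.6  0.2  7.6] w 0.0104 gf 59.8 q7 -0.77
shift shares [-0.0054 -0.0088  0.0104] turn shares [ 0.0001  0.     -0.0006] xaxis [ 0.44   0.898 -0.   ] yaxis [ 0.898 -0.44   0.   ]
[-0.02985751  0.45839424 -0.0197915 ]
```

>>> drive_tool([
  {"x": 0,"y": -0.004,"z": -0.022,"rx": 0,"ry": 0,"rz": 0},
  {"x": 0,"y": 0,"z": -0.022,"rx": 0,"ry": 0,"rz": 0},
  {"x": 0,"y": 0,"z": -0.022,"rx": 0,"ry": 0,"rz": 0},
  {"x": 0,"y": 0,"z": 0,"rx": 0,"ry": 0,"rz": 0},
])

```text
clock: 4.78
position: [0.5079, -0.0321, 0.1069]
tool_rot: [0.849, 0.529, 0.0, 0.0]
ft_force: [3.9, -0.9, -8.8]
gripper_width: 0.0106
grasp_force: 58.4
```

>>> drive_tool([
  {"x": 0,"y": 0,"z": 0,"rx": 0,"ry": 0,"rz": 0.05},
  {"x": 0,"y": 0,"z": 0,"rx": 0,"ry": 0,"rz": 0.05},
  {"x": 0,"y": 0,"z": 0,"rx": 0,"ry": 0,"rz": 0.05},
  {"x": 0,"y": 0,"z": 0,"rx": 0,"ry": 0,"rz": 0.05},
  {"x": 0,"y": 0,"z": 0,"rx": 0,"ry": 0,"rz": 0.05},
])

```text
clock: 5.4
position: [0.5087, -0.0329, 0.1067]
tool_rot: [0.987, 0.161, 0.001, 0.001]
ft_force: [7.9, -6.0, -8.3]
gripper_width: 0.0107
grasp_force: 58.5
```

```bash
python3 - <<'E'
from h import *
go([.5079,-.0321,.1069],-116)
print(env.state()['ft_torque'])
E
```

```text
t 5.4 pos [ 0.5087 -0.0329  0.1067] yaw_y -71.5 f [ 7.9 -6.  -8.3] w 0.0107 gf 58.5 q7 -1.43
shift shares [-0.0019 -0.0042 -0.001 ] turn shares [ 0.0003 -0.0007  0.2475] xaxis [0.948 0.318 0.002] yaxis [ 0.318 -0.948  0.002]
[-1.30976275e+00 -1.71165164e+00 -3.82942899e-04]
```

>>> drive_tool([
  {"x": 0.003,"y": 0.004,"z": 0,"rx": 0,"ry": 0,"rz": 0.05},
  {"x": 0,"y": 0,"z": 0,"rx": 0,"ry": 0,"rz": 0.05},
  {"x": 0,"y": 0,"z": 0,"rx": 0,"ry": 0,"rz": 0.05},
  {"x": 0,"y": 0,"z": 0,"rx": 0,"ry": 0,"rz": 0.05},
  {"x": 0,"y": 0,"z": 0,"rx": 0,"ry": 0,"rz": 0.05},
  {"x": 0,"y": 0,"z": 0,"rx": 0,"ry": 0,"rz": 0},
])

```text
clock: 6.15
position: [0.5088, -0.0343, 0.1064]
tool_rot: [0.974, -0.228, 0.0, 0.001]
ft_force: [4.6, -7.7, -9.6]
gripper_width: 0.0106
grasp_force: 58.6
```

```bash
python3 - <<'E'
from h import *
go([.5079,-.0321,.1069],-116)
E
```

```text
t 6.15 pos [ 0.5088 -0.0343  0.1064] yaw_y -116.3 f [ 4.6 -7.7 -9.6] w 0.0106 gf 58.6 q7 -2.1
shift shares [-0.0071 -0.0064 -0.0021] turn shares [ 0.0005 -0.0004 -0.0018] xaxis [ 0.896 -0.443  0.001] yaxis [-0.443 -0.896  0.002]
```

>>> drive_tool([
  {"x": 0.004,"y": 0.003,"z": 0.012,"rx": 0,"ry": 0,"rz": 0},
  {"x": 0,"y": 0,"z": 0.011,"rx": 0,"ry": 0,"rz": 0},
  {"x": 0,"y": 0,"z": 0,"rx": 0,"ry": 0,"rz": 0},
])

```text
clock: 6.52
position: [0.509, -0.0346, 0.1009]
tool_rot: [0.974, -0.226, -0.0, 0.0]
ft_force: [1.5, -5.6, -1.3]
gripper_width: 0.0107
grasp_force: 59.7
```

>>> drive_tool([
  {"x": 0,"y": 0,"z": 0,"rx": 0,"ry": 0,"rz": 0},
  {"x": 0,"y": 0,"z": 0,"rx": 0,"ry": 0,"rz": 0},
  {"x": 0,"y": 0,"z": 0,"rx": 0,"ry": 0,"rz": 0},
  {"x": 0,"y": 0,"z": 0,"rx": 0,"ry": 0,"rz": 0},
  {"x": 0,"y": 0,"z": 0,"rx": 0,"ry": 0,"rz": 0},
], gripper=0)

```text
clock: 7.15
position: [0.5092, -0.0336, 0.1008]
tool_rot: [0.974, -0.226, -0.0, -0.0]
ft_force: [0.1, -0.3, 0.7]
gripper_width: 0.0852
grasp_force: 0.0
```

>>> drive_tool([
  {"x": 0,"y": 0,"z": -0.16,"rx": 0,"ry": 0,"rz": 0},
  {"x": 0,"y": 0,"z": -0.16,"rx": 0,"ry": 0,"rz": 0},
  {"x": 0,"y": 0,"z": -0.08,"rx": 0,"ry": 0,"rz": 0},
])

```text
clock: 7.52
position: [0.51, -0.0336, 0.203]
tool_rot: [0.974, -0.226, 0.001, -0.0]
ft_force: [-0.2, 0.5, -0.2]
gripper_width: 0.0856
grasp_force: 0.0
```

```bash
cat >>h.py <<'E'
def redrep(c,tag,z=.11):
    im,d=env.read_camera(c);P=cloud(c,d);m=red(im);v,u=np.nonzero(m)
    n,lab,st,ce=cv2.connectedComponentsWithStats(m.astype(np.uint8));
    print(c,'red',m.sum(),'uv',u.mean().round(2),v.mean().round(2),'z cloud med',np.median(P[m&(d>0)],0).round(4))
    T=np.array([at_z(c,a,b,z)[:2] for a,b in zip(u,v)]);print('  planar',[np.round(x,4) for x in pca(T)])
    cv2.imwrite(f'pics/{tag}.png',im);return im,d
E
python3 - <<'E'
from h import *
for c in('top','side'): redrep(c,c+'2',.121)
go([.61,.195,.15],-100)
E
```

```text
top red 0 uv nan nan z cloud med [nan nan nan]h.py:35: RuntimeWarning: Mean of empty slice.
  print(c,'red',m.sum(),'uv',u.mean().round(2),v.mean().round(2),'z cloud med',np.median(P[m&(d>0)],0).round(4))
  ret = ret.dtype.type(ret / rcount)
  return _methods._mean(a, axis=axis, dtype=dtype,
  ret = um.true_divide(
h.py:24: RuntimeWarning: Mean of empty slice.
  m=P.mean(0);w,V=np.linalg.eigh(np.cov((P-m).T)); return m,np.degrees(np.arctan2(V[1,-1],V[0,-1])),np.sqrt(w)
  avg = a.mean(axis, **keepdims_kw)
h.py:24: RuntimeWarning: Degrees of freedom <= 0 for slice
  m=P.mean(0);w,V=np.linalg.eigh(np.cov((P-m).T)); return m,np.degrees(np.arctan2(V[1,-1],V[0,-1])),np.sqrt(w)
  c *= np.true_divide(1, fact)
  c *= np.true_divide(1, fact)
Traceback (most recent call last):
ValueError: not enough values to unpack (expected 2, got 0)

During handling of the above exception, another exception occurred:

Traceback (most recent call last):
  File "h.py", line 36, in redrep
    T=np.array([at_z(c,a,b,z)[:2] for a,b in zip(u,v)]);print('  planar',[np.round(x,4) for x in pca(T)])
                                                                                                 ~~~^^^
  File "h.py", line 24, in pca
    m=P.mean(0);w,V=np.linalg.eigh(np.cov((P-m).T)); return m,np.degrees(np.arctan2(V[1,-1],V[0,-1])),np.sqrt(w)
                    ~~~~~~~~~~~~~~^^^^^^^^^^^^^^^^^
numpy.linalg.LinAlgError: 0-dimensional array given. Array must be at least two-dimensional
```

>>> drive_tool([
  {"x": -0.015,"y": -0.208,"z": 0,"rx": 0,"ry": 0,"rz": 0},
  {"x": -0.015,"y": -0.208,"z": 0,"rx": 0,"ry": 0,"rz": 0},
  {"x": -0.015,"y": -0.208,"z": 0,"rx": 0,"ry": 0,"rz": 0},
  {"x": -0.015,"y": -0.208,"z": 0,"rx": 0,"ry": 0,"rz": 0},
  {"x": -0.015,"y": -0.208,"z": 0,"rx": 0,"ry": 0,"rz": 0},
  {"x": 0,"y": 0,"z": 0,"rx": 0,"ry": 0,"rz": -0.045},
  {"x": 0,"y": 0,"z": 0,"rx": 0,"ry": 0,"rz": -0.045},
  {"x": 0,"y": 0,"z": 0,"rx": 0,"ry": 0,"rz": 0},
], gripper=1)

```text
clock: 8.57
position: [0.6066, 0.2079, 0.2001]
tool_rot: [0.996, -0.087, -0.0, 0.0]
ft_force: [-0.9, 0.2, 0.3]
gripper_width: 0.0001
grasp_force: 0.0
```

```bash
python3 - <<'E'
from h import *
go([.6085,.2075,.036],-100)
for c in('top','side'): im,d=redrep(c,c+'2',.121)
E
```

```text
t 8.57 pos [0.6066 0.2079 0.2001] yaw_y -100.0 f [-0.9  0.2  0.3] w 0.0001 gf 0.0 q7 -2.24
shift shares [ 0.0086 -0.      0.6562] turn shares [0.0001 0.0003 0.0002] xaxis [ 0.985 -0.173 -0.001] yaxis [-0.173 -0.985  0.   ]
top red 59 uv 281.12 191.41 z cloud med [ 0.5033 -0.0312  0.1214]
  planar [array([ 0.5043, -0.0314]), np.float64(154.147), array([0.003 , 0.0123])]
side red 39 uv 253.72 198.82 z cloud med [ 0.506  -0.0333  0.1213]
  planar [array([ 0.5032, -0.0318]), np.float64(144.2934), array([0.0054, 0.0141])]
```

```bash
python3 - <<'E'
import cv2,numpy as np
a=cv2.resize(cv2.imread('pics/top2.png')[110:250,150:350],None,fx=3.9,fy=2.1*1.857/1.0,interpolation=cv2.INTER_CUBIC)
cv2.imwrite('pics/t2c.png',a)
E
```

```text
(no output)
```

View pics/t2c.png

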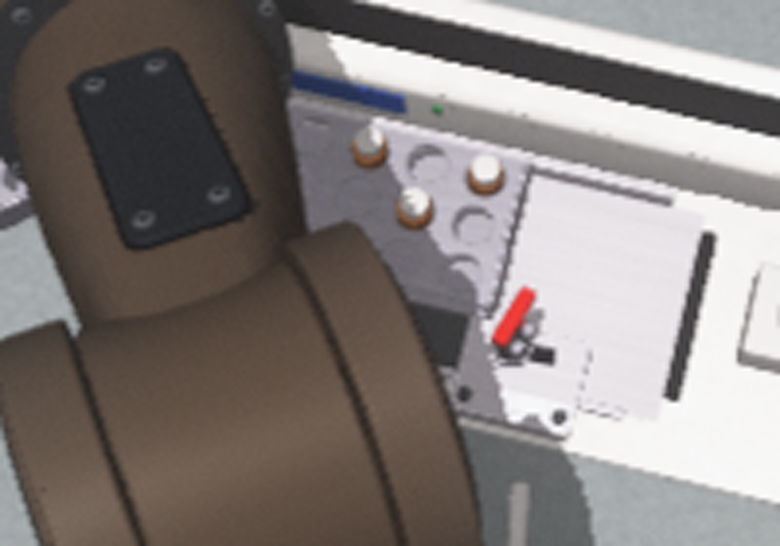

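Parked: the bar (crop 515,317) is turned to 154° and its top is at 121 mm, 10 mm up. Now I'll go down behind the rack.

>>> drive_tool([
  {"x": 0.009,"y": 0,"z": 0.22,"rx": 0,"ry": 0,"rz": 0},
  {"x": 0,"y": 0,"z": 0.22,"rx": 0,"ry": 0,"rz": 0},
  {"x": 0,"y": 0,"z": 0.215,"rx": 0,"ry": 0,"rz": 0},
  {"x": 0,"y": 0.04,"z": 0,"rx": 0,"ry": 0,"rz": 0},
  {"x": 0,"y": 0.02,"z": 0,"rx": 0,"ry": 0,"rz": 0},
  {"x": 0,"y": 0.02,"z": 0,"rx": 0,"ry": 0,"rz": 0},
  {"x": 0,"y": 0,"z": 0,"rx": 0,"ry": 0,"rz": 0},
])

```text
clock: 9.55
position: [0.6067, 0.1875, 0.039]
tool_rot: [0.996, -0.087, 0.001, -0.0]
ft_force: [0.4, -0.1, 0.4]
gripper_width: -0.0002
grasp_force: 0.0
```

```bash
python3 - <<'E'
from h import *
go([.6085,.2075,.036],-100)
im,d=env.read_camera('side');cv2.imwrite('pics/s3c.png',cv2.resize(im[150:330,130:330],None,fx=3.3,fy=3.3,interpolation=cv2.INTER_CUBIC))
E
```

```text
t 9.55 pos [0.6067 0.1875 0.039 ] yaw_y -100.0 f [ 0.4 -0.1  0.4] w -0.0002 gf 0.0 q7 -2.25
shift shares [-0.0069 -0.0799  0.0122] turn shares [-0.0004 -0.0009  0.0001] xaxis [ 0.985 -0.173  0.003] yaxis [-0.173 -0.985 -0.001]
```

View pics/s3c.png

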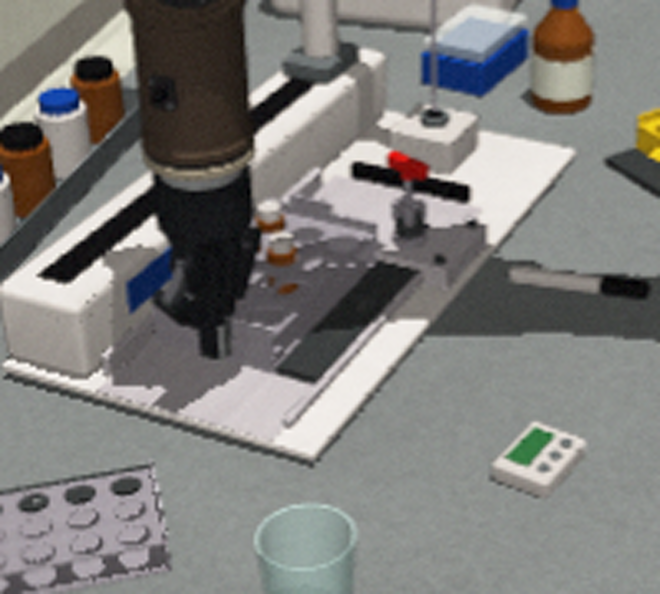

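The shut fingers (crop 215,340) stand just behind the rack's end plate. No contact yet, so I'll push gently.

>>> drive_tool([
  {"x": 0,"y": 0.016,"z": 0,"rx": 0,"ry": 0,"rz": 0},
  {"x": 0,"y": 0.016,"z": 0,"rx": 0,"ry": 0,"rz": 0},
  {"x": 0,"y": 0.016,"z": 0,"rx": 0,"ry": 0,"rz": 0},
])

```text
clock: 9.98
position: [0.6034, 0.1758, 0.037]
tool_rot: [0.996, -0.086, -0.0, 0.0]
ft_force: [0.5, 5.0, 0.2]
gripper_width: 0.0
grasp_force: 1.8
```

>>> drive_tool([
  {"x": 0,"y": 0.024,"z": 0,"rx": 0,"ry": 0,"rz": 0},
  {"x": 0,"y": 0.024,"z": 0,"rx": 0,"ry": 0,"rz": 0},
  {"x": 0,"y": 0.024,"z": 0,"rx": 0,"ry": 0,"rz": 0},
  {"x": 0,"y": 0.024,"z": 0,"rx": 0,"ry": 0,"rz": 0},
  {"x": 0,"y": 0.024,"z": 0,"rx": 0,"ry": 0,"rz": 0},
])

```text
clock: 10.6
position: [0.5982, 0.1461, 0.037]
tool_rot: [0.996, -0.086, -0.0, 0.0]
ft_force: [0.4, 2.6, -0.7]
gripper_width: 0.0003
grasp_force: 1.2
```

```bash
python3 - <<'E'
from h import *
go([.506,-.0325,.036],-100)
im,d=env.read_camera('side');cv2.imwrite('pics/s4.png',im)
env.read_camera('top')
for c in('side','top'):
  for r in env.mark_of('rack_hole',c): print(c,round(r['score'],2),r['uv'],at_z(c,*r['uv'],.024).round(4))
E
```

```text
t 10.6 pos [0.5982 0.1461 0.037 ] yaw_y -99.9 f [ 0.4  2.6 -0.7] w 0.0003 gf 1.2 q7 -2.2
shift shares [-0.2404  0.7671  0.0041] turn shares [0.     0.     0.0005] xaxis [ 0.985 -0.172 -0.   ] yaxis [-0.172 -0.985  0.   ]
side 0.92 [144.7, 300.3] [0.6671 0.3652 0.024 ]
side 0.84 [340.3, 211.8] [ 0.2611 -0.1883  0.024 ]
side 0.67 [243.5, 237.6] [0.5173 0.0346 0.024 ]
side 0.38 [215.7, 215.4] [ 0.6414 -0.0694  0.024 ]
top 0.93 [348.9, 290.1] [ 0.2669 -0.234   0.024 ]
top 0.6 [152.6, 135.5] [0.6785 0.3596 0.024 ]
```

```bash
python3 - <<'E'
from h import *
im=cv2.imread('pics/s4.png');print(im[225:247,234:258].min(2))
ex=np.array([.985,-.173]);ey=np.array([.173,.985]);h0=np.array([.5216,.0603])
for s in (.02,.025,.03,.035): print(s,proj('side',[*(h0-s*ey),.024]))
E
```

```text
[[117 148 122  85  77  95 129 154 122  71  72  82  90  99 100  96  99  99
   99  97  92  97  97  95]
 [ 76  76  78  75  73  74  74 118 115  76  88  99 100 100  97  97  96 100
   98  95 100  95 101  97]
 [ 76  75  79  73  72  73  79  78  77  76 106 124 114 109 106 103 104 102
   97  99  95  97  96  99]
 [ 78  71  75  75  76  76  74  75  75  73  98 113 109 119 126 122 114 115
  105  95 102  96  98 100]
 [ 73  75  75  74  79  74  77  75  73  58  37  40  72 105 114 103 111 122
  122 119 118 110 104 100]
 [ 75  72  75  76  74  75  75  71  61  34  27  30  31  33  28  36  69 105
  113 104 111 113 116 119]
 [ 73  76  77  73  73  75  73  59  36  29  30  31  26  30  27  29  33  27
   25  38  70  81  92 108]
 [ 75  73  74  71  75  70  60  36  28  28  29  28  24  30  28  32  31  31
   30  31  28  33  51  84]
 [ 73  73  73  72  72  66  44  30  28  28  31  25  26  31  31  29  28  28
   29  26  25  56  81  93]
 [ 73  74  73  74  64  40  31  26  30  32  29  30  27  32  26  26  30  29
   23  34  56  85  94  89]
 [ 75  75  70  61  43  26  26  29  26  32  25  35  28  30  32  31  27  26
   33  50  78  9
[... 702 characters left out ...]
49 200 228 227]
 [ 33  37  41  32  34  31  33  33  33  35  34  52 131 187 188 145 134 196
  228 227 227 229 229 228]
 [ 61  60  59  65  51  52  47  51  58  55  66 108 177 198 155 143 206 228
  228 227 228 228 227 228]
 [ 58  61  57  58  57  60  63  64  57  58 107 174 204 153 124 197 229 227
  229 227 227 227 227 227]
 [ 62  60  54  62  61  61  61  59  59 102 174 203 164 121 192 228 229 229
  228 228 227 228 227 230]]
0.02 (np.float64(242.62376108170662), np.float64(238.6299390907485))
0.025 (np.float64(243.4026279065187), np.float64(237.79229224880038))
0.03 (np.float64(244.17729811428853), np.float64(236.95915497955815))
0.035 (np.float64(244.94780651483222), np.float64(236.13048990584662))
```

>>> drive_tool([
  {"x": 0,"y": 0.024,"z": 0,"rx": 0,"ry": 0,"rz": 0},
  {"x": 0,"y": 0.028,"z": 0,"rx": 0,"ry": 0,"rz": 0},
  {"x": 0,"y": 0.028,"z": 0,"rx": 0,"ry": 0,"rz": 0},
  {"x": 0,"y": 0.028,"z": 0,"rx": 0,"ry": 0,"rz": 0},
  {"x": 0,"y": 0.028,"z": 0,"rx": 0,"ry": 0,"rz": 0},
  {"x": 0,"y": 0.028,"z": 0,"rx": 0,"ry": 0,"rz": 0},
  {"x": 0,"y": 0.024,"z": 0,"rx": 0,"ry": 0,"rz": 0},
  {"x": 0,"y": 0.012,"z": 0,"rx": 0,"ry": 0,"rz": 0},
  {"x": 0,"y": 0,"z": 0,"rx": 0,"ry": 0,"rz": 0},
])

```text
clock: 11.92
position: [0.5896, 0.0966, 0.037]
tool_rot: [0.996, -0.087, -0.0, 0.0]
ft_force: [-0.2, 0.1, 0.9]
gripper_width: -0.0004
grasp_force: 0.0
```

```bash
cat >>h.py <<'E'
EX=np.array([.985,-.173]);EY=np.array([.173,.985]);H0=np.array([.5216,.0603])
def baredge(im,c='side'):
    # profile of brightness along slide on index bar/deck, z=.024, s relative to original hole
    out=[]
    for s in np.arange(-.02,.14,.002):
        v=[]
        for x in (-.012,-.006,.0,.006,.012):
            u,w=proj(c,[*(H0+s*EY+x*EX),.024]); v.append(cv2.getRectSubPix(im.max(2).astype(np.uint8),(1,1),(float(u),float(w)))[0,0])
        out.append((round(s*1000),int(np.median(v))))
    print(out)
E
python3 - <<'E'
from h import *
s=env.state();go([.506,-.0325,.036],-100);print('s tcp',(s['position'][:2]-H0)@EY)
baredge(cv2.imread('pics/side0.png'));
baredge(cv2.imread('pics/s4.png'))
im,d=env.read_camera('side');cv2.imwrite('pics/s5.png',im);baredge(im)
E
```

```text
t 11.93 pos [0.5896 0.0966 0.037 ] yaw_y -99.9 f [-0.2  0.1  0.9] w -0.0004 gf 0.0 q7 -2.13
shift shares [-0.2403  0.5663  0.0046] turn shares [0.0002 0.0001 0.0003] xaxis [ 0.985 -0.173 -0.   ] yaxis [-0.173 -0.985  0.001]
s tcp 0.04748921646122381
[(-20, 58), (-18, 59), (-16, 59), (-14, 59), (-12, 60), (-10, 58), (-8, 58), (-6, 56), (-4, 53), (-2, 48), (0, 49), (2, 52), (4, 59), (6, 59), (8, 57), (10, 56), (12, 57), (14, 57), (16, 58), (18, 58), (20, 58), (22, 58), (24, 57), (26, 58), (28, 57), (30, 58), (32, 59), (34, 57), (36, 57), (38, 57), (40, 58), (42, 57), (44, 57), (46, 57), (48, 57), (50, 58), (52, 58), (54, 57), (56, 57), (58, 58), (60, 59), (62, 58), (64, 58), (66, 57), (68, 57), (70, 57), (72, 58), (74, 59), (76, 58), (78, 57), (80, 58), (82, 57), (84, 57), (86, 57), (88, 57), (90, 56), (92, 56), (94, 56), (96, 57), (98, 57), (100, 56), (102, 56), (104, 57), (106, 56), (108, 55), (110, 53), (112, 46), (114, 40), (116, 42), (118, 54), (120, 77), (122, 122), (124, 165), (126, 184), (128, 191), (130, 192), (132, 193), (134, 193), (136, 192), (138, 192)]
[(-20, 30), (-18, 3
[... 997 characters left out ...]
, (14, 61), (16, 61), (18, 62), (20, 62), (22, 63), (24, 63), (26, 61), (28, 58), (30, 53), (32, 46), (34, 41), (36, 49), (38, 69), (40, 93), (42, 136), (44, 177), (46, 202), (48, 203), (50, 204), (52, 203), (54, 202), (56, 201), (58, 202), (60, 203), (62, 203), (64, 202), (66, 201), (68, 201), (70, 201), (72, 200), (74, 200), (76, 200), (78, 201), (80, 201), (82, 201), (84, 200), (86, 199), (88, 200), (90, 201), (92, 201), (94, 201), (96, 202), (98, 202), (100, 201), (102, 202), (104, 202), (106, 201), (108, 201), (110, 202), (112, 204), (114, 203), (116, 202), (118, 203), (120, 203), (122, 204), (124, 204), (126, 204), (128, 205), (130, 205), (132, 205), (134, 205), (136, 205), (138, 205)]
```

>>> drive_tool([
  {"x": 0,"y": 0.012,"z": 0,"rx": 0,"ry": 0,"rz": 0},
  {"x": 0,"y": 0.012,"z": 0,"rx": 0,"ry": 0,"rz": 0},
  {"x": 0,"y": 0.011,"z": 0,"rx": 0,"ry": 0,"rz": 0},
  {"x": 0,"y": 0,"z": 0,"rx": 0,"ry": 0,"rz": 0},
])

```text
clock: 12.48
position: [0.5881, 0.0881, 0.037]
tool_rot: [0.996, -0.087, -0.0, 0.0]
ft_force: [0.8, 0.3, -0.1]
gripper_width: -0.0002
grasp_force: 0.2
```

>>> drive_tool([
  {"x": 0,"y": -0.04,"z": 0,"rx": 0,"ry": 0,"rz": 0},
  {"x": 0,"y": -0.06,"z": -0.1,"rx": 0,"ry": 0,"rz": 0},
  {"x": 0,"y": 0,"z": -0.22,"rx": 0,"ry": 0,"rz": 0},
  {"x": 0,"y": 0,"z": -0.22,"rx": 0,"ry": 0,"rz": 0},
  {"x": 0,"y": 0,"z": -0.1,"rx": 0,"ry": 0,"rz": 0},
  {"x": 0,"y": 0,"z": 0,"rx": 0,"ry": 0,"rz": 0.044},
  {"x": 0,"y": 0,"z": 0,"rx": 0,"ry": 0,"rz": 0.044},
  {"x": 0,"y": 0,"z": 0,"rx": 0,"ry": 0,"rz": 0},
], gripper=0)

```text
clock: 13.48
position: [0.5924, 0.1138, 0.1972]
tool_rot: [0.975, -0.222, 0.0, 0.0]
ft_force: [0.6, 0.6, 0.3]
gripper_width: 0.0852
grasp_force: 0.0
```

```bash
python3 - <<'E'
from h import *
go([.5075,-.033,.2],-116)
im,d=redrep('side','s6',.121);baredge(im)
E
```

```text
t 13.47 pos [0.5924 0.1138 0.1972] yaw_y -115.7 f [0.6 0.6 0.3] w 0.0852 gf 0.0 q7 -2.35
shift shares [-0.0518  0.6765 -0.0112] turn shares [ 0.0001 -0.0001  0.0018] xaxis [ 0.901 -0.433  0.   ] yaxis [-0.433 -0.901  0.   ]
side red 2 uv 253.5 199.0 z cloud med [ 0.5057 -0.0376  0.1171]
  planar [array([ 0.5037, -0.0306]), np.float64(146.0687), array([0.    , 0.0358])]
[(-20, 54), (-18, 60), (-16, 59), (-14, 60), (-12, 62), (-10, 62), (-8, 62), (-6, 62), (-4, 61), (-2, 61), (0, 61), (2, 61), (4, 60), (6, 60), (8, 61), (10, 61), (12, 61), (14, 61), (16, 61), (18, 58), (20, 54), (22, 48), (24, 45), (26, 47), (28, 58), (30, 85), (32, 123), (34, 166), (36, 185), (38, 194), (40, 201), (42, 201), (44, 202), (46, 201), (48, 201), (50, 201), (52, 201), (54, 200), (56, 200), (58, 200), (60, 200), (62, 200), (64, 199), (66, 199), (68, 198), (70, 198), (72, 198), (74, 199), (76, 199), (78, 199), (80, 198), (82, 197), (84, 198), (86, 198), (88, 198), (90, 198), (92, 198), (94, 199), (96, 199), (98, 199), (100, 199), (102, 199), (104, 199), (106, 200), (108, 200), (110, 200), (112, 200), (114, 201), (116, 202), (118, 201), (120, 201), (122, 202), (124, 201), (126, 201), (128, 201), (130, 202), (132, 202), (134, 203), (136, 202), (138, 203)]
```

>>> drive_tool([
  {"x": -0.018,"y": 0.227,"z": 0,"rx": 0,"ry": 0,"rz": 0.002},
  {"x": -0.017,"y": 0.227,"z": 0,"rx": 0,"ry": 0,"rz": 0},
  {"x": -0.017,"y": 0.227,"z": 0,"rx": 0,"ry": 0,"rz": 0},
  {"x": 0,"y": 0,"z": 0,"rx": 0,"ry": 0,"rz": 0},
  {"x": 0,"y": 0,"z": 0.15,"rx": 0,"ry": 0,"rz": 0},
  {"x": 0,"y": 0,"z": 0.1,"rx": 0,"ry": 0,"rz": 0},
  {"x": 0,"y": 0,"z": 0,"rx": 0,"ry": 0,"rz": 0},
])

```text
clock: 14.4
position: [0.5053, -0.0332, 0.1331]
tool_rot: [0.974, -0.224, -0.002, 0.0]
ft_force: [0.3, 0.5, -0.1]
gripper_width: 0.0852
grasp_force: 0.0
```

```bash
python3 - <<'E'
from h import *
go([.508,-.0343,.101],-116.3)
E
```

```text
t 14.4 pos [ 0.5053 -0.0332  0.1331] yaw_y -115.9 f [ 0.3  0.5 -0.1] w 0.0852 gf 0.0 q7 -2.11
shift shares [ 0.0121 -0.0008  0.1284] turn shares [0.0004 0.0011 0.002 ] xaxis [ 0.899 -0.437 -0.003] yaxis [-0.437 -0.899  0.001]
```

>>> drive_tool([
  {"x": 0.008,"y": 0,"z": 0.065,"rx": 0,"ry": 0.001,"rz": 0.002},
  {"x": 0,"y": 0,"z": 0.064,"rx": 0,"ry": 0,"rz": 0},
  {"x": 0,"y": 0,"z": 0,"rx": 0,"ry": 0,"rz": 0},
])

```text
clock: 14.78
position: [0.5083, -0.0344, 0.1025]
tool_rot: [0.974, -0.228, 0.001, 0.0]
ft_force: [-0.1, -0.8, -0.5]
gripper_width: 0.0856
grasp_force: 0.0
```

>>> drive_tool([
  {"x": 0,"y": 0,"z": 0,"rx": 0,"ry": 0,"rz": 0},
  {"x": 0,"y": 0,"z": 0,"rx": 0,"ry": 0,"rz": 0},
  {"x": 0,"y": 0,"z": 0,"rx": 0,"ry": 0,"rz": 0},
  {"x": 0,"y": 0,"z": 0,"rx": 0,"ry": 0,"rz": 0},
  {"x": 0,"y": 0,"z": 0,"rx": 0,"ry": 0,"rz": 0},
  {"x": 0,"y": 0,"z": 0,"rx": 0,"ry": 0,"rz": 0},
], gripper=1)

```text
clock: 15.52
position: [0.5084, -0.0347, 0.1026]
tool_rot: [0.973, -0.229, 0.002, 0.0]
ft_force: [-0.7, 1.7, 5.3]
gripper_width: 0.0106
grasp_force: 60.8
```

```bash
python3 - <<'E'
from h import *
go([.508,-.0343,.107],-26.1)
E
```

```text
t 15.53 pos [ 0.5084 -0.0347  0.1026] yaw_y -116.5 f [-0.7  1.7  5.3] w 0.0106 gf 60.8 q7 -2.13
shift shares [-0.002  -0.0007 -0.0175] turn shares [ 0.0008 -0.001  -0.502 ] xaxis [ 0.895 -0.446  0.004] yaxis [-0.446 -0.895 -0.   ]
```

>>> drive_tool([
  {"x": 0,"y": 0,"z": -0.012,"rx": 0,"ry": 0,"rz": 0},
  {"x": 0,"y": 0,"z": -0.012,"rx": 0,"ry": 0,"rz": 0},
  {"x": 0,"y": 0,"z": 0,"rx": 0,"ry": 0,"rz": 0},
])

```text
clock: 15.9
position: [0.5081, -0.0348, 0.1082]
tool_rot: [0.973, -0.229, 0.001, 0.0]
ft_force: [3.8, 3.0, -8.6]
gripper_width: 0.0108
grasp_force: 58.8
```

>>> drive_tool([
  {"x": 0,"y": 0,"z": 0,"rx": 0,"ry": 0,"rz": -0.05},
  {"x": 0,"y": 0,"z": 0,"rx": 0,"ry": 0,"rz": -0.05},
  {"x": 0,"y": 0,"z": 0,"rx": 0,"ry": 0,"rz": -0.05},
  {"x": 0,"y": 0,"z": 0,"rx": 0,"ry": 0,"rz": -0.05},
  {"x": 0,"y": 0,"z": 0,"rx": 0,"ry": 0,"rz": -0.05},
])

```text
clock: 16.52
position: [0.5082, -0.0342, 0.1081]
tool_rot: [0.986, 0.164, 0.001, 0.001]
ft_force: [3.1, 5.5, -8.5]
gripper_width: 0.0104
grasp_force: 58.8
```

```bash
python3 - <<'E'
from h import *
go([.508,-.0325,.1085],-26.1)
s=env.state();R=Ro.from_quat(s['tool_rot']);print('f tool',R.inv().apply(s['ft_force']).round(1))
E
```

```text
t 16.52 pos [ 0.5082 -0.0342  0.1081] yaw_y -71.1 f [ 3.1  5.5 -8.5] w 0.0104 gf 58.8 q7 -1.45
shift shares [ 0.0014 -0.0065 -0.0017] turn shares [ 0.0008 -0.0006 -0.2502] xaxis [0.946 0.323 0.003] yaxis [ 0.323 -0.946  0.001]
f tool [ 4.7 -4.2  8.5]
```

>>> drive_tool([
  {"x": 0.003,"y": -0.003,"z": 0,"rx": 0,"ry": 0,"rz": -0.05},
  {"x": 0,"y": 0,"z": 0,"rx": 0,"ry": 0,"rz": -0.05},
  {"x": 0,"y": 0,"z": 0,"rx": 0,"ry": 0,"rz": -0.05},
  {"x": 0,"y": 0,"z": 0,"rx": 0,"ry": 0,"rz": -0.05},
  {"x": 0,"y": 0,"z": 0,"rx": 0,"ry": 0,"rz": -0.05},
  {"x": 0,"y": 0,"z": 0,"rx": 0,"ry": 0,"rz": 0},
])

```text
clock: 17.27
position: [0.5078, -0.0335, 0.1078]
tool_rot: [0.85, 0.527, 0.0, 0.001]
ft_force: [1.8, 5.0, -8.9]
gripper_width: 0.011
grasp_force: 58.9
```

```bash
python3 - <<'E'
from h import *
go([.508,-.0325,.1085],-26.1)
s=env.state();R=Ro.from_quat(s['tool_rot']);print('f tool',R.inv().apply(s['ft_force']).round(1),s['ft_torque'])
E
```

```text
t 17.27 pos [ 0.5078 -0.0335  0.1078] yaw_y -26.4 f [ 1.8  5.  -8.9] w 0.011 gf 58.9 q7 -0.78
shift shares [ 0.0038 -0.0011 -0.0029] turn shares [ 0.0005 -0.0001 -0.0019] xaxis [0.445 0.895 0.   ] yaxis [ 0.895 -0.445  0.001]
f tool [ 5.2 -0.6  8.9] [ 1.1673473  -0.35601943  0.0069573 ]
```

>>> drive_tool([
  {"x": 0.003,"y": 0,"z": 0.012,"rx": 0,"ry": 0,"rz": 0},
  {"x": 0,"y": 0,"z": 0.012,"rx": 0,"ry": 0,"rz": 0},
  {"x": 0,"y": 0,"z": 0.008,"rx": 0,"ry": 0,"rz": 0},
  {"x": 0,"y": 0,"z": 0,"rx": 0,"ry": 0,"rz": 0},
])

```text
clock: 17.77
position: [0.5082, -0.0334, 0.1]
tool_rot: [0.85, 0.526, 0.0, 0.001]
ft_force: [-2.9, 2.6, -7.3]
gripper_width: 0.0108
grasp_force: 59.1
```

>>> drive_tool([
  {"x": 0,"y": 0,"z": 0.005,"rx": 0,"ry": 0,"rz": 0},
  {"x": 0,"y": 0,"z": 0,"rx": 0,"ry": 0,"rz": 0},
])

```text
clock: 18.02
position: [0.5083, -0.0334, 0.0991]
tool_rot: [0.85, 0.526, 0.0, 0.001]
ft_force: [-5.4, 2.8, -3.8]
gripper_width: 0.0105
grasp_force: 59.5
```

>>> drive_tool([
  {"x": 0,"y": 0,"z": 0,"rx": 0,"ry": 0,"rz": 0},
  {"x": 0,"y": 0,"z": 0,"rx": 0,"ry": 0,"rz": 0},
  {"x": 0,"y": 0,"z": 0,"rx": 0,"ry": 0,"rz": 0},
  {"x": 0,"y": 0,"z": 0,"rx": 0,"ry": 0,"rz": 0},
  {"x": 0,"y": 0,"z": 0,"rx": 0,"ry": 0,"rz": 0},
], gripper=0)

```text
clock: 18.65
position: [0.509, -0.0334, 0.0991]
tool_rot: [0.85, 0.526, 0.001, 0.001]
ft_force: [0.4, 0.1, 0.3]
gripper_width: 0.0852
grasp_force: 0.0
```

>>> drive_tool([
  {"x": 0,"y": 0,"z": -0.16,"rx": 0,"ry": 0,"rz": 0},
  {"x": 0,"y": 0,"z": -0.16,"rx": 0,"ry": 0,"rz": 0},
  {"x": 0,"y": 0,"z": -0.08,"rx": 0,"ry": 0,"rz": 0},
  {"x": 0,"y": 0,"z": 0,"rx": 0,"ry": 0,"rz": 0},
])

```text
clock: 19.15
position: [0.5096, -0.0331, 0.2005]
tool_rot: [0.85, 0.526, 0.002, 0.002]
ft_force: [-0.4, 0.1, -0.7]
gripper_width: 0.0853
grasp_force: 0.0
```

```bash
python3 - <<'E'
from h import *
# behind plate: rack displaced .090 ; plate s=.025; TCP s=.085, 20 mm toward hole side
X=H0+.085*EY+.06*EX; print(X); go([*X,.2],-10)
redrep('side','s7',.117)
E
```

```text
[0.595405 0.133645]
t 19.15 pos [ 0.5096 -0.0331  0.2005] yaw_y -26.5 f [-0.4  0.1 -0.7] w 0.0853 gf 0.0 q7 -0.7
shift shares [0.7502 0.0096 0.0029] turn shares [ 0.002  -0.0001 -0.0916] xaxis [0.446 0.895 0.001] yaxis [ 0.895 -0.446  0.006]
side red 10 uv 249.5 201.8 z cloud med [ 0.5127 -0.0162  0.1172]
  planar [array([ 0.5122, -0.018 ]), np.float64(112.5005), array([0.0028, 0.0071])]
```

>>> drive_tool([
  {"x": 0.188,"y": 0.002,"z": 0,"rx": 0,"ry": 0,"rz": 0},
  {"x": 0.188,"y": 0.002,"z": 0,"rx": 0,"ry": 0,"rz": 0},
  {"x": 0.188,"y": 0.002,"z": 0,"rx": 0,"ry": 0,"rz": 0},
  {"x": 0.188,"y": 0.003,"z": 0,"rx": 0,"ry": 0,"rz": 0},
  {"x": 0,"y": 0,"z": 0,"rx": 0.001,"ry": 0,"rz": -0.046},
  {"x": 0,"y": 0,"z": 0,"rx": 0.001,"ry": 0,"rz": -0.046},
  {"x": 0,"y": 0,"z": 0,"rx": 0,"ry": 0,"rz": 0},
], gripper=1)

```text
clock: 20.08
position: [0.5938, 0.1339, 0.1973]
tool_rot: [0.766, 0.643, -0.002, -0.002]
ft_force: [-0.0, -0.4, -0.2]
gripper_width: 0.0002
grasp_force: 0.0
```

```bash
python3 - <<'E'
from h import *
X=H0+.065*EY+.06*EX; go([*X,.037],-10)
redrep('side','s8',.117);im,d=redrep('top','t8',.117)
E
```

```text
t 20.07 pos [0.5938 0.1339 0.1973] yaw_y -9.9 f [-0.  -0.4 -0.2] w 0.0002 gf 0.0 q7 -0.76
shift shares [-0.0794  0.0101  0.6414] turn shares [-0.0018  0.0002  0.0003] xaxis [ 0.173  0.985 -0.001] yaxis [ 0.985 -0.173 -0.006]
side red 0 uv nan nan z cloud med [nan nan nan]h.py:35: RuntimeWarning: Mean of empty slice.
  print(c,'red',m.sum(),'uv',u.mean().round(2),v.mean().round(2),'z cloud med',np.median(P[m&(d>0)],0).round(4))
  ret = ret.dtype.type(ret / rcount)
  return _methods._mean(a, axis=axis, dtype=dtype,
  ret = um.true_divide(
h.py:24: RuntimeWarning: Mean of empty slice.
  m=P.mean(0);w,V=np.linalg.eigh(np.cov((P-m).T)); return m,np.degrees(np.arctan2(V[1,-1],V[0,-1])),np.sqrt(w)
  avg = a.mean(axis, **keepdims_kw)
h.py:24: RuntimeWarning: Degrees of freedom <= 0 for slice
  m=P.mean(0);w,V=np.linalg.eigh(np.cov((P-m).T)); return m,np.degrees(np.arctan2(V[1,-1],V[0,-1])),np.sqrt(w)
  c *= np.true_divide(1, fact)
  c *= np.true_divide(1, fact)
Traceback (most recent call last):
ValueError: not enough values to unpack (expected 2, got 0)

During handling of the above exception, another exception occurred:

Traceback (most recent call last):
  File "h.py", line 36, in redrep
    T=np.array([at_z(c,a,b,z)[:2] for a,b in zip(u,v)]);print('  planar',[np.round(x,4) for x in pca(T)])
                                                                                                 ~~~^^^
  File "h.py", line 24, in pca
    m=P.mean(0);w,V=np.linalg.eigh(np.cov((P-m).T)); return m,np.degrees(np.arctan2(V[1,-1],V[0,-1])),np.sqrt(w)
                    ~~~~~~~~~~~~~~^^^^^^^^^^^^^^^^^
numpy.linalg.LinAlgError: 0-dimensional array given. Array must be at least two-dimensional
```

```bash
python3 - <<'E'
s=open('h.py').read().replace("n,lab,st,ce=cv2.connectedComponentsWithStats(m.astype(np.uint8));","cv2.imwrite(f'pics/{tag}.png',im)\n    if m.sum()<5: print(c,'no red');return im,d")
open('h.py','w').write(s)
E
```

>>> drive_tool([
  {"x": 0,"y": 0.01,"z": 0.214,"rx": -0.0015,"ry": 0,"rz": 0},
  {"x": 0,"y": 0,"z": 0.214,"rx": 0,"ry": 0,"rz": 0},
  {"x": 0,"y": 0,"z": 0.213,"rx": 0,"ry": 0,"rz": 0},
  {"x": -0.08,"y": 0,"z": 0,"rx": 0,"ry": 0,"rz": 0},
  {"x": -0.08,"y": 0,"z": 0,"rx": 0,"ry": 0,"rz": 0},
  {"x": 0,"y": 0,"z": 0,"rx": 0,"ry": 0,"rz": 0},
])

```text
clock: 20.88
position: [0.5913, 0.0911, 0.0408]
tool_rot: [0.767, 0.641, 0.001, 0.002]
ft_force: [0.2, 0.6, -0.0]
gripper_width: -0.0001
grasp_force: 0.0
```

```bash
python3 - <<'E'
from h import *
X=H0+.036*EY+.06*EX; go([*X,.037],-10)
im,d=redrep('side','s8',.117);baredge(im);im,d=redrep('top','t8',.117)
E
```

```text
t 20.88 pos [0.5913 0.0911 0.0408] yaw_y -10.2 f [ 0.2  0.6 -0. ] w -0.0001 gf 0.0 q7 -0.82
shift shares [-0.0256 -0.0132  0.0152] turn shares [ 0.0015  0.0002 -0.0011] xaxis [ 0.177  0.984 -0.001] yaxis [ 0.984 -0.177  0.005]
side no red
[(-20, 62), (-18, 63), (-16, 64), (-14, 63), (-12, 62), (-10, 63), (-8, 62), (-6, 63), (-4, 63), (-2, 62), (0, 62), (2, 61), (4, 62), (6, 63), (8, 63), (10, 62), (12, 62), (14, 62), (16, 61), (18, 60), (20, 57), (22, 50), (24, 46), (26, 48), (28, 59), (30, 87), (32, 119), (34, 156), (36, 186), (38, 196), (40, 204), (42, 202), (44, 203), (46, 203), (48, 203), (50, 203), (52, 203), (54, 203), (56, 204), (58, 203), (60, 201), (62, 202), (64, 203), (66, 203), (68, 202), (70, 201), (72, 202), (74, 202), (76, 202), (78, 201), (80, 200), (82, 200), (84, 200), (86, 200), (88, 201), (90, 201), (92, 202), (94, 202), (96, 202), (98, 202), (100, 202), (102, 202), (104, 201), (106, 201), (108, 202), (110, 203), (112, 203), (114, 204), (116, 203), (118, 204), (120, 204), (122, 203), (124, 204), (126, 205), (128, 205), (130, 205), (132, 205), (134, 205), (136, 206), (138, 206)]
top no red
```

>>> drive_tool([
  {"x": -0.012,"y": 0,"z": 0.012,"rx": 0,"ry": 0,"rz": 0},
  {"x": -0.008,"y": 0,"z": 0,"rx": 0,"ry": 0,"rz": 0},
  {"x": -0.004,"y": 0,"z": 0,"rx": 0,"ry": 0,"rz": 0},
  {"x": -0.004,"y": 0,"z": 0,"rx": 0,"ry": 0,"rz": 0},
])

```text
clock: 21.48
position: [0.5888, 0.0875, 0.0358]
tool_rot: [0.765, 0.643, 0.001, 0.001]
ft_force: [-0.5, -0.2, -0.1]
gripper_width: -0.0002
grasp_force: 0.0
```

>>> drive_tool([
  {"x": -0.004,"y": 0,"z": 0,"rx": 0,"ry": 0,"rz": 0},
  {"x": -0.004,"y": 0,"z": 0,"rx": 0,"ry": 0,"rz": 0},
])

```text
clock: 21.72
position: [0.5884, 0.0854, 0.0358]
tool_rot: [0.766, 0.643, 0.001, 0.001]
ft_force: [0.1, 0.3, 0.8]
gripper_width: -0.0003
grasp_force: 0.0
```

```bash
python3 - <<'E'
s=open('h.py').read()
i=s.index("def red(im)");j=s.index("def pca")
s=s[:i]+"def red(im):\n    h=im.astype(int); m=(h[...,2]>55)&(h[...,2]>2.2*h[...,1])&(h[...,2]>2.2*h[...,0]); k=np.zeros_like(m);k[180:215,235:300]=1\n    return m&k\n"+s[j:]
open('h.py','w').write(s)
E
python3 - <<'E'
from h import *
s=env.state();go([.6,.05,.037],-10);print((s['position'][:2]-H0)@EY)
im,d=redrep('side','s9',.117);redrep('top','t9',.117)
cv2.imwrite('pics/s9c.png',cv2.resize(im[150:330,130:330],None,fx=3.3,fy=3.3,interpolation=cv2.INTER_CUBIC))
E
```

```text
t 21.73 pos [0.5884 0.0854 0.0358] yaw_y -9.9 f [0.1 0.3 0.8] w -0.0003 gf 0.0 q7 -0.81
shift shares [-0.1316  0.07   -0.0047] turn shares [ 0.0005 -0.      0.0005] xaxis [0.172 0.985 0.   ] yaxis [ 0.985 -0.172  0.002]
0.03631291398588503
side red 64 uv 252.89 201.36 z cloud med [ 0.5048 -0.0298  0.1145]
  planar [array([ 0.5032, -0.0231]), np.float64(80.8443), array([0.0068, 0.0152])]
top no red
```

View pics/s9c.png

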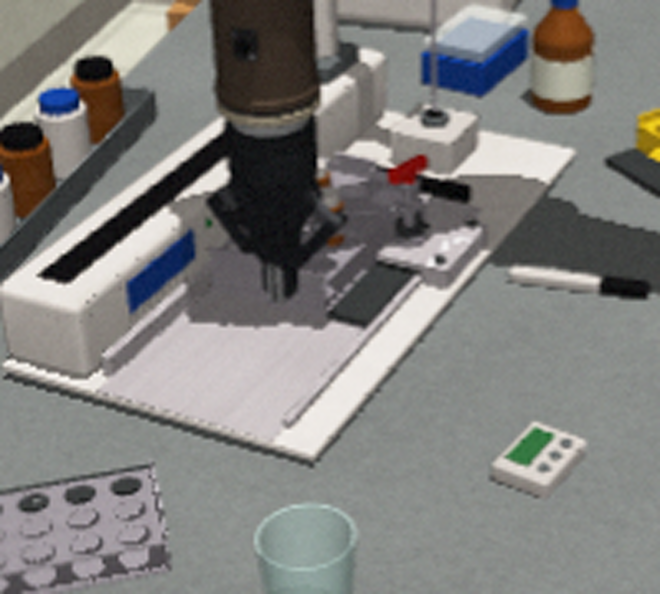

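The handle (crop 407,170) is back at its first orientation and still up, so the pin rides on the bar. The fingers are right at the plate. I'll push on in small steps.

>>> drive_tool([
  {"x": -0.004,"y": 0,"z": 0,"rx": 0,"ry": 0,"rz": 0},
  {"x": -0.004,"y": 0,"z": 0,"rx": 0,"ry": 0,"rz": 0},
])

```text
clock: 22.08
position: [0.5882, 0.0844, 0.0358]
tool_rot: [0.765, 0.644, 0.001, 0.0]
ft_force: [0.9, 3.6, -2.7]
gripper_width: 0.0002
grasp_force: 2.1
```

>>> drive_tool([
  {"x": -0.004,"y": 0,"z": 0,"rx": 0,"ry": 0,"rz": 0},
  {"x": 0,"y": 0,"z": 0,"rx": 0,"ry": 0,"rz": 0},
])

```text
clock: 22.32
position: [0.5877, 0.082, 0.0358]
tool_rot: [0.766, 0.643, 0.0, 0.001]
ft_force: [-0.3, -0.3, -0.3]
gripper_width: -0.0001
grasp_force: 0.3
```

```bash
cat > m.py <<'E'
from h import *
s=env.state();print((s['position'][:2]-H0)@EY,s['ft_force'].round(1) if hasattr(s['ft_force'],'round') else s['ft_force'])
redrep('side','sx',.117)
E
python3 m.py
```

```text
0.03280360612834319 [-0.3 -0.3 -0.3]
side red 67 uv 253.16 203.27 z cloud med [ 0.5046 -0.0307  0.108 ]
  planar [array([ 0.4992, -0.012 ]), np.float64(83.0904), array([0.0067, 0.015 ])]
```

>>> drive_tool([
  {"x": -0.004,"y": 0,"z": 0,"rx": 0,"ry": 0,"rz": 0},
  {"x": -0.004,"y": 0,"z": 0,"rx": 0,"ry": 0,"rz": 0},
])

```text
clock: 22.62
position: [0.5876, 0.0806, 0.0358]
tool_rot: [0.766, 0.643, 0.001, 0.001]
ft_force: [-0.1, 1.7, -0.5]
gripper_width: 0.0002
grasp_force: 1.1
```

```bash
python3 m.py; python3 - <<'E'
from h import *
im=cv2.imread('pics/side0.png');m=red(im);v,u=np.nonzero(m);P=cloud('side',np.load('side0.npy'));print(m.sum(),u.mean(),v.mean(),np.median(P[m],0))
E
```

```text
0.03139049407684483 [-0.1  1.7 -0.5]
side red 67 uv 253.16 203.27 z cloud med [ 0.5049 -0.0301  0.1078]
  planar [array([ 0.4992, -0.012 ]), np.float64(83.0904), array([0.0067, 0.015 ])]
69 252.8985507246377 203.0144927536232 [ 0.50445924 -0.03013969  0.10829176]
```

>>> drive_tool([
  {"x": -0.004,"y": 0,"z": 0,"rx": 0,"ry": 0,"rz": 0},
  {"x": -0.004,"y": 0,"z": 0,"rx": 0,"ry": 0,"rz": 0},
])

```text
clock: 22.92
position: [0.5876, 0.0793, 0.036]
tool_rot: [0.765, 0.644, 0.001, 0.0]
ft_force: [2.7, 5.7, -2.5]
gripper_width: -0.0001
grasp_force: 2.8
```

>>> drive_tool([
  {"x": 0.06,"y": 0,"z": 0,"rx": 0,"ry": 0,"rz": 0},
  {"x": 0.1,"y": 0,"z": -0.1,"rx": 0,"ry": 0,"rz": 0},
  {"x": 0.1,"y": 0,"z": -0.2,"rx": 0,"ry": 0,"rz": 0},
  {"x": 0,"y": 0,"z": -0.22,"rx": 0,"ry": 0,"rz": 0},
  {"x": 0.2,"y": 0,"z": -0.1,"rx": 0,"ry": 0,"rz": 0},
  {"x": 0.2,"y": 0,"z": 0,"rx": 0,"ry": 0,"rz": 0},
  {"x": 0.2,"y": 0,"z": 0,"rx": 0,"ry": 0,"rz": 0},
  {"x": 0,"y": 0,"z": 0,"rx": 0,"ry": 0,"rz": 0},
])

```text
clock: 23.92
position: [0.6221, 0.2965, 0.1907]
tool_rot: [0.763, 0.646, 0.001, -0.001]
ft_force: [-0.3, -0.2, -0.5]
gripper_width: -0.0001
grasp_force: 0.0
```

```bash
python3 m.py; python3 - <<'E'
from h import *
im,d=redrep('top','tz',.110)
cv2.imwrite('pics/tzc.png',cv2.resize(im[100:310,130:410],None,fx=2.85,fy=2.85,interpolation=cv2.INTER_CUBIC))
E
```

```text
0.2500548935455428 [-0.3 -0.2 -0.5]
side red 64 uv 253.14 203.05 z cloud med [ 0.5051 -0.0305  0.1084]
  planar [array([ 0.4996, -0.0133]), np.float64(81.0745), array([0.0066, 0.0146])]
top no red
```

View pics/tzc.png

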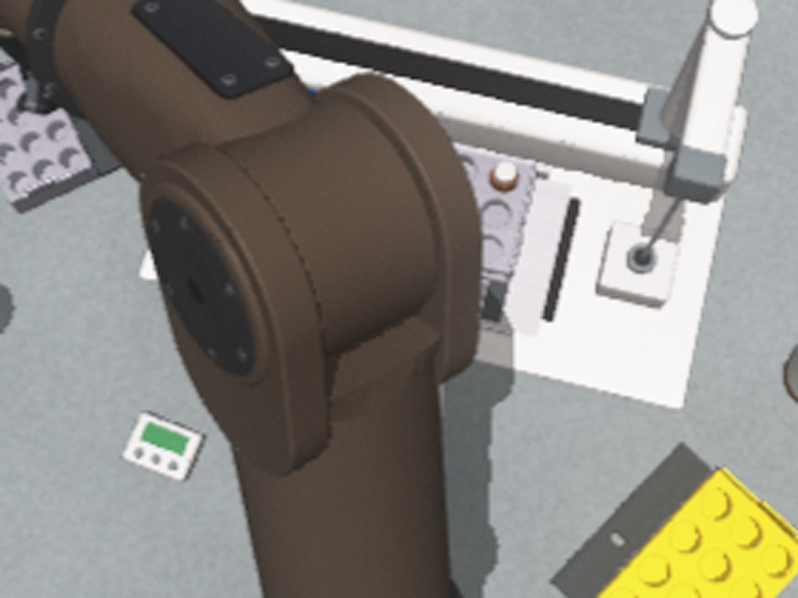

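```bash
python3 - <<'E'
from h import *
im=cv2.imread('pics/sx.png');baredge(im)
cv2.imwrite('pics/szc.png',cv2.resize(im[150:330,130:330],None,fx=3.3,fy=3.3,interpolation=cv2.INTER_CUBIC))
E
```

```text
[(-20, 31), (-18, 31), (-16, 30), (-14, 31), (-12, 30), (-10, 30), (-8, 30), (-6, 29), (-4, 30), (-2, 30), (0, 30), (2, 31), (4, 30), (6, 30), (8, 30), (10, 32), (12, 33), (14, 33), (16, 33), (18, 35), (20, 38), (22, 43), (24, 49), (26, 66), (28, 83), (30, 93), (32, 102), (34, 103), (36, 102), (38, 101), (40, 100), (42, 101), (44, 101), (46, 102), (48, 100), (50, 102), (52, 102), (54, 101), (56, 101), (58, 106), (60, 118), (62, 132), (64, 159), (66, 187), (68, 203), (70, 202), (72, 202), (74, 202), (76, 202), (78, 201), (80, 202), (82, 203), (84, 204), (86, 204), (88, 204), (90, 205), (92, 206), (94, 205), (96, 204), (98, 204), (100, 205), (102, 205), (104, 205), (106, 204), (108, 205), (110, 206), (112, 206), (114, 206), (116, 206), (118, 207), (120, 207), (122, 206), (124, 207), (126, 207), (128, 208), (130, 209), (132, 208), (134, 208), (136, 208), (138, 208)]
```

View pics/szc.png

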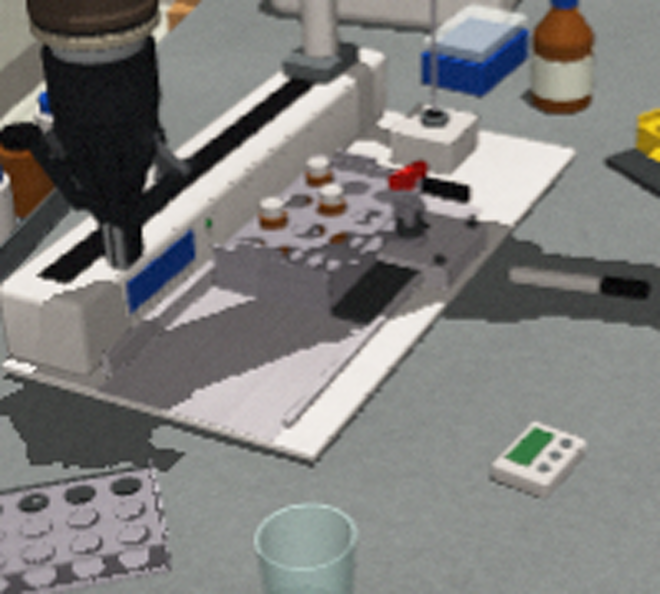

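All three vials are upright, and the handle sits at its start height with the pin fully down in the hole. The rack has moved about 95 mm and the bench is undisturbed, so I'm handing in.

```bash
python3 -c "
from bench import env
print(env.close_job())"
```

```text
the job is handed in; nothing more can be done
None
```

The rack is in its run position with the plunger pin sprung fully down into the index-bar hole and all three vials upright; I handed the job in at about 24 s of robot time, and no verdict came back.

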